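Raise the feed-track gate and push the tube home

TASK

Push the counterweighted gate arm of the feed track up past its balance point, so that it stays raised by itself; then push the square tube along the track, under the raised gate, until its front end rests against the end stop. Only push: the tube must stay down in the track and never be lifted, and the other things on the bench are to be left where they are.

Things in the scene. Friction and masses are not known exactly. Their poses are not given: they have to be found in the camera images.
- track: Steel feed track, fixed to the bench. Origin on the bench surface, mid-channel, below the gate arm; the channel runs along its y, its x points across it, away from the robot (turned up to 0.32 rad), z up. Channel floor 8 mm above the bench, y -275 to +100 mm; side rails 46 mm apart inside, 6 mm thick, tops 23 mm above the bench.
- track_stop (a point): Foot of the end stop's face, on the channel's middle line, 8 mm above the bench, at track y = +100 mm. The stop is a block 70 mm wide, top 60 mm above the bench; its face looks along the track's -y, towards the tube.
- track_hinge (a point): Middle of the gate's hinge line, at x = 130, y = 0, z = 85 mm in the track frame; the line runs along the track's y. It is carried by two cheeks at y = +-26 mm, 36 mm wide, 105 mm high, on the far side of the channel.
- gate (a joint): Gate arm hinge, rad: 0 = shut (bar level, on its stop), 1.25 = fully raised (on its stop). Balance point at about 0.65: below it the arm falls shut, beyond it it falls on to 1.25 by itself and stays. A 64 mm counterweight disc sits behind and above the hinge. Damped; about 1.8 N across the crossbar's lever arm starts it, less as it rises, plus up to 1 N if moved briskly.
- gate_blade (a point): Middle of the lower edge of the blade hanging from the gate arm into the channel, 36 mm wide, 6 mm thick, 60 mm high; shut, it is 21 mm above the bench at track x = 0, y = 0 and bars the tube's way. The arm is a flat bar, 25 mm wide, 8 mm thick, level for 150 mm from the hinge, then bent upward to the crossbar.
- gate_crossbar (a point): Centre of the round crossbar on the upturned, robot-side end of the gate arm: diameter 18 mm, 90 mm long along the track's y. When shut it is 180 mm from the hinge line towards track -x and 110 mm above it (195 mm above the bench), with nothing in front of or beside it; pushed, it moves on a 211 mm circle about the hinge, up and away from the robot.
- tube_mid (a point): Centre of the square steel tube lying in the track: 40 x 40 mm, 180 mm long along the track's y, hollow, 3 mm walls, open ends, 0.3 to 0.6 kg. Its top is 48 mm above the bench, 25 mm above the rails. Its front end faces track +y, 15 to 60 mm short of the gate blade at the start. Against the stop, this centre is at track y = +10 mm, the rear end at -80 mm.
- offcut_mid (a point): Bystander, leave alone: short offcut of the same tube standing upright, 40 x 40 x 60 mm; its centre.
- hammer_mid (a point): Bystander, leave alone: hammer lying on the bench, 260 mm long; a point at its middle.
- screwdriver_mid (a point): Bystander, leave alone: screwdriver lying on the bench, 200 mm long; a point at its middle.
- jar_mid (a point): Bystander, leave alone: jar, 60 mm diameter, 80 mm high; its centre.
- tray_mid (a point): Bystander, leave alone: open black tray 90 x 80 x 35 mm; its centre.
- collar_mid (a point): Bystander, leave alone: steel collar lying flat, 48 mm outside diameter, 22 mm high; its centre.
- spanner_mid (a point): Bystander, leave alone: spanner lying on the bench, 180 mm long; a point at its middle.
- tube: The same square tube; this origin is the middle of its underside (20 mm below the centre), axes along the track's at the start.
Mind the look-alikes: they are no part of the job. What is shaped like the tube but pink is not meant.

How it is judged (in metres and radians):
On the way, in this order (a step that is already met when the one before it is completed fails the run):
1. the gate is raised past its balance point and on to its upper stop (value of joint gate above 1.15 rad), for 0.2 s.
2. the tube's front end is against the end stop, the gate still raised (y of tube_mid in the frame of track between 0.004 and 0.014 m and x of tube_mid in the frame of track between -0.007 and 0.007 m and z of tube_mid in the frame of track between 0.022 and 0.034 m and value of joint gate above 1.15 rad), for 0.2 s.
At the end, for the whole second after the job is handed in: The gate rests raised by itself (joint above 1.15 rad), the tube lies down in the track with its front end within 6 mm of the end stop, and everything is at rest (all of step 2 and angle between the y axis of tube_mid and the y axis of track, either way round below 0.1 rad and linear speed of tube below 0.01 m/s and velocity of joint gate between -0.1 and 0.1 rad/s); the robot touches nothing.
It fails at once if the tube is lifted (more than 15 mm) or tipped (z of tube_mid in the frame of track above 0.043 m or angle between tube_mid's own z axis and vertical above 0.25 rad).
It fails at once if a bystander is disturbed (moved more than 25 mm) (distance of any of offcut_mid, hammer_mid, screwdriver_mid, jar_mid, tray_mid, collar_mid, spanner_mid from where it was at the start of the episode above 0.025 m).
It also fails if it takes over 51 s, if anything falls off the work surface, if the arm or the gripper's body presses on something with over 40 N, if the wrist force passes 120 N, or if a joint passes its speed limit or range.

ROBOT

A 6-joint arm with a two-finger parallel gripper is mounted at the origin on the work surface. World frame = base frame: x ahead of the robot, y to its left, z up, the work surface at z = 0. Lengths are in mm, angles in degrees, forces in N, time in s.
With the tool pointing down it reaches from about 350 to 850 mm from the base axis. Payload 8.1 kg.
Tool frame: the origin (TCP) lies at the very end of the fingers, on their centre line; the grasp point (between the pads) lies 19 mm behind it; z points along the fingers, y is the direction in which the jaws open and shut (so a half turn about z gives the same grasp; the last joint's range is limited). The gripper opens to 85 mm and grips with 20 to 120 N. Pads are 22 mm wide; open, the fingers measure 114 mm over their backs; the gripper's body (76 mm by 85 mm) begins 54 mm behind the grasp point. The pads swing forward as they close: fully open they stand 13 mm farther back than shut.
Start: joints at [-80.122, 7.471, 85.268, -0, 87.261, -4.893], TCP at [152.993, -580.171, 231.292] pointing down, gripper open.
Joint ranges: [-169.43, 169.43], [-51.17, 129.36], [1.28, 143.12], [-76.62, 256.62], [0, 156.53], [-152.29, 152.29]. Speed limits (degrees/s): [136.94, 136.94, 159.86, 180, 180, 180].

INTERFACE

Orientations are given as [roll, pitch, yaw] about the fixed x, y, z axes, in that order (R = Rz(yaw) Ry(pitch) Rx(roll)).
In Python, from bench import r, eyes gives the robot as it stands. The module is installed in compiled form; this text tells all that it offers.
- The arm moves only by the tool play_rows, never from a script. Its argument "deltas" is a list of rows, each a list of 3 entries, a list of its own where there are three numbers: the shift along the tool's x, y, z in m, then the turn, a rotation vector about the tool's x, y, z in rad, then the closure, from 0 (fully open) to 1 (shut). A call has 1 to 8 rows; each row shifts and turns the pose as measured when the row begins, along the tool's axes as they then stand; what a row does not reach is not made up. A row lasts 1/8 s, in which the tool goes at most 62.5 mm and 10.7 degrees, less where a joint would pass 70% of its speed; a pose out of reach is approached as far as the arm can. A call with a gripper value outside its range is refused whole. The fingers move at their own pace and stop on an object; "force" is the grip in N (left out, the last holds). Time passes only in rows, so rows that do not move let the fingers close. It gives the time, the measured TCP pose, the force and the opening at its end, in the units of the state.
- r.sense(): the state, without advancing time (a new reading comes with each control period).
- eyes.snapshot(name): name is "scene" or "top" or "wrist"; returns the picture (384x512x3 uint8, red, green, blue); there is no depth.
- eyes.get_calibration(name): a dict with "mtx" (3x3 intrinsics, pixels), "D" ([k1, k2, p1, p2, k3] as OpenCV has them; the pictures are not rectified), "R" (3x3) and "t" (3): a world point X has camera coordinates R X + t; the wrist camera has in their place "T_tool_cam" (4x4, takes a point from camera to tool coordinates, whose origin is the TCP and whose axes are the flange's). Camera axes: x right, y down, z forward; pixel columns grow to the right and rows downward; lengths in mm; the calibration is good to about 2 mm. A picture is of the moment at which its call begins: read the wrist's pose just before it. get_calibration takes no time and is no camera call.
- r.hand_in(): hands the job in, once; it reports no verdict.
The state is a dict: "time": time; "joint_pos": joint angles; "qd": joint speeds; "joint_efforts": joint torques, N m; "tool_pos": TCP position; "tcp_rot": TCP orientation; "ft_force": force on the tool from outside, world axes, zero at the start; "wrist_torque": the same for the moment, N m; "finger_gap": finger opening in mm.
Only numpy, scipy, OpenCV 4.12 (cv2) and the standard library are available. Lean on these libraries where they do the work, as an engineer would, in place of code of your own. Each camera call takes 0.05 s, during which the arm holds its last target. There are 200 camera calls.

## Working session

There is one attempt and no reset: what is moved stays moved. The work goes in short steps, Python scripts to look and compute and a tool call to move; the robot and the scene stay as the last step left them, time stands still between calls to the robot, and variables do not carry over. Pictures are saved under pics/ and viewed, about 8 in all and at most 12, crops included, and the job is handed in when it is done.

Besides the shell and the picture viewer there is one more tool, called after "Request:" as name([rows], argument=value, ...), one row to a line, values as JSON. play_rows: Moves the arm, as the interface text tells. Its arguments: {"type":"object","properties":{"deltas":{"type":"array"},"force":{"type":"number"}},"required":["deltas"]}

```bash
mkdir -p pics; python3 - <<'E'
from bench import r, eyes
import cv2,numpy as np
for n in("scene","top"):
    im=eyes.snapshot(n); cv2.imwrite(f"pics/{n}0.png",im[:,:,::-1])
    c=eyes.get_calibration(n); print(n,c)
print(r.sense())
a=cv2.imread("pics/scene0.png");b=cv2.imread("pics/top0.png")
cv2.imwrite("pics/top0b.png",cv2.resize(b,(800,600)))
cv2.imwrite("pics/scene0b.png",cv2.resize(a,(800,600)))
E
```

```text
scene {'mtx': array([[435.70774173,   0.        , 255.04723378],
       [  0.        , 435.70774173, 194.87067001],
       [  0.        ,   0.        ,   1.        ]]), 'D': array([-0.02396401,  0.        ,  0.        ,  0.        ,  0.        ]), 'R': array([[-8.56077852e-01,  5.16846894e-01,  1.65147642e-05],
       [ 4.37096161e-01,  7.24000008e-01, -5.33639330e-01],
       [-2.75821786e-01, -4.56829592e-01, -8.45712165e-01]]), 't': array([ 445.40239294, -209.11991745, 1463.8954397 ])}
top {'mtx': array([[425.07946995,   0.        , 248.79057079],
       [  0.        , 425.07946995, 186.37167886],
       [  0.        ,   0.        ,   1.        ]]), 'D': array([-0.11794851,  0.        ,  0.        ,  0.        ,  0.        ]), 'R': array([[ 0.00604585, -0.9997676 , -0.02069289],
       [-0.98743333, -0.00270076, -0.15801303],
       [ 0.15792042,  0.02138817, -0.98722018]]), 't': array([  53.47064158,  582.70001138, 1246.43232143])}
{'time': 0.1, 'joint_pos': array([-8.01238512e+01,  7.51075795e+00,  8.53240382e+01,  2.34199176e-04,
        8.72623829e+01, -4.89359564e+00]), 'qd': array([ 0.00613223, -0.02591684, -0.09483642, -0.00066394, -0.02641987,
        0.01196837]), 'joint_efforts': array([ 1.02855021e-03, -5.70949244e+01, -5.01946700e+01, -2.08697179e-04,
        8.13142397e-03,  1.02311418e-05]), 'tool_pos': array([ 152.89162165, -579.66989694,  230.34001116]), 'tcp_rot': array([-1.79903195e+02, -8.52296536e-03,  1.47697259e+01]), 'ft_force': array([-0.9027839 ,  0.05151766, -0.2614837 ]), 'wrist_torque': array([-0.05841555, -0.02758509,  0.00450571]), 'finger_gap': 84.92292116982057}
```

View pics/top0b.png

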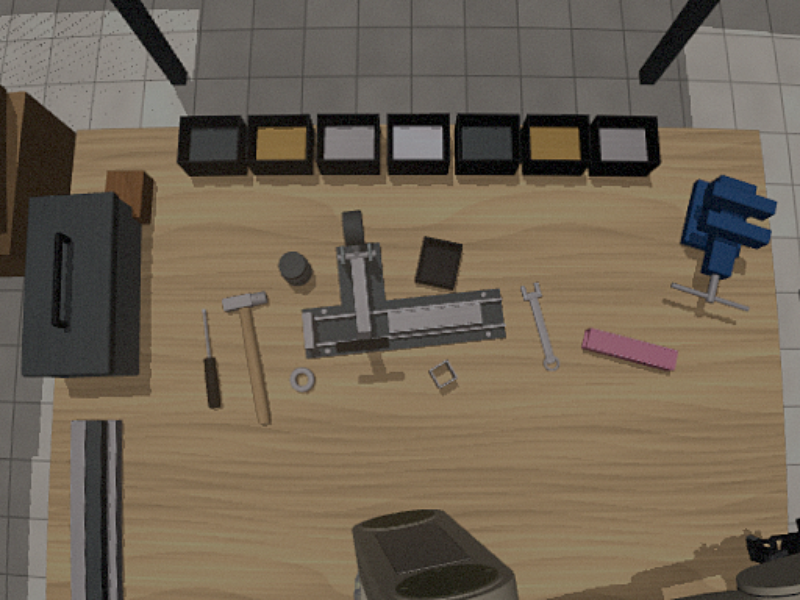

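View pics/scene0b.png

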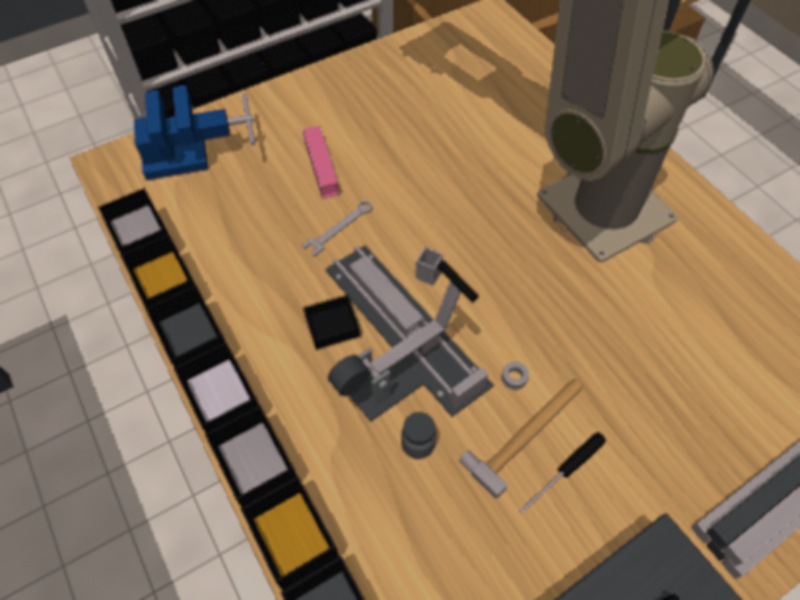

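The top view (800x600) shows the track running from the stop at (310,330) to (505,310), the tube at (388–480, 318), the crossbar at (362,346) and the collar and offcut on the robot side. Next I measure the track, tube and crossbar.

```bash
cat > h.py <<'E'
import numpy as np, cv2
from bench import r, eyes
def ray(n,uv):
    c=eyes.get_calibration(n)
    p=cv2.undistortPoints(np.array(uv,float).reshape(-1,1,2),c["mtx"],c["D"]).reshape(-1,2)
    d=np.c_[p,np.ones(len(p))]@c["R"]; return -c["R"].T@c["t"],d/np.linalg.norm(d,axis=1)[:,None]
def plane(n,uv,z):
    o,d=ray(n,uv); return o+d*((z-o[2])/d[:,2])[:,None]
def tri(uvs,uvt):
    A=np.zeros((3,3));b=np.zeros(3);L=[]
    for n,u in(("scene",uvs),("top",uvt)):
        o,d=ray(n,[u]);P=np.eye(3)-np.outer(d[0],d[0]);A+=P;b+=P@o;L.append((o,P))
    x=np.linalg.solve(A,b);return x,[np.linalg.norm(P@(x-o)) for o,P in L]
def proj(n,X):
    c=eyes.get_calibration(n);return cv2.projectPoints(np.array(X,float),cv2.Rodrigues(c["R"])[0],c["t"],c["mtx"],c["D"])[0].reshape(-1,2)
E
python3 - <<'E'
from h import *
b=cv2.imread("pics/top0.png");a=cv2.imread("pics/scene0.png")
h=cv2.cvtColor(b,cv2.COLOR_BGR2HSV)
m=((h[...,1]<60)&(h[...,2]>125)).astype(np.uint8)*255
m[:125]=0;m[240:]=0;m[:,:185]=0;m[:,330:]=0
for c in cv2.findContours(m,cv2.RETR_EXTERNAL,cv2.CHAIN_APPROX_NONE)[0]:
    if cv2.contourArea(c)>40:
        q=cv2.boxPoints(cv2.minAreaRect(c));P=plane("top",q,48)
        print(cv2.contourArea(c),q.round(1).tolist(),P[:,:2].round(1).tolist(),[round(np.linalg.norm(P[i]-P[i-1]),1) for i in(1,2)])
cv2.imwrite("pics/c1.png",cv2.resize(b[130:235,190:330],None,fx=5.6,fy=5.6,interpolation=cv2.INTER_CUBIC))
cv2.imwrite("pics/c2.png",cv2.resize(a[150:270,200:330],None,fx=5,fy=5,interpolation=cv2.INTER_CUBIC))
E
```

```text
93.0 [[192.6999969482422, 200.3000030517578], [198.0, 199.8000030517578], [199.8000030517578, 221.89999389648438], [194.5, 222.39999389648438]] [[539.0, 226.3], [540.4, 210.1], [473.3, 203.0], [471.9, 219.0]] [np.float64(16.2), np.float64(67.5)]
751.5 [[238.89999389648438, 199.0], [319.8999938964844, 190.39999389648438], [321.3999938964844, 204.6999969482422], [240.39999389648438, 213.3000030517578]] [[543.6, 85.8], [570.4, -160.0], [526.7, -163.7], [500.1, 80.8]] [np.float64(247.2), np.float64(43.9)]
305.0 [[224.0, 165.5], [231.8000030517578, 164.6999969482422], [236.39999389648438, 211.0], [228.60000610351562, 211.6999969482422]] [[646.9, 132.7], [649.4, 108.7], [507.1, 92.9], [504.6, 116.5]] [np.float64(24.1), np.float64(143.2)]
```

View pics/c1.png

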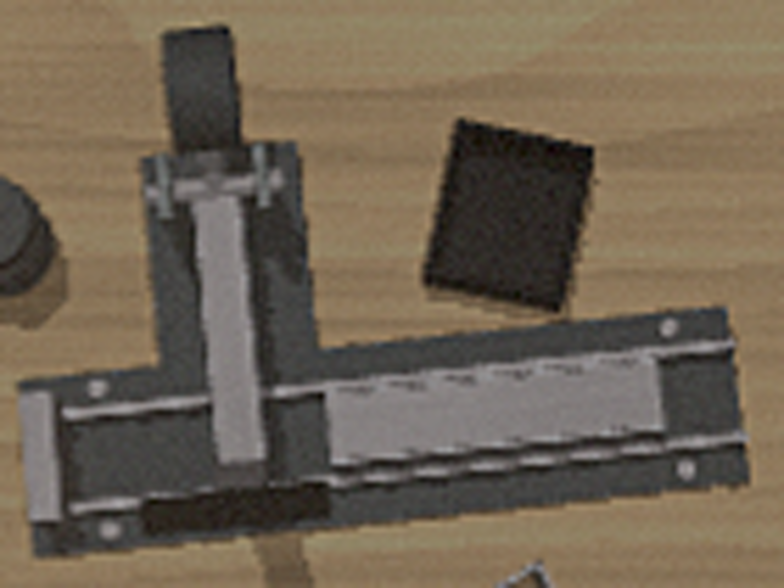

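View pics/c2.png

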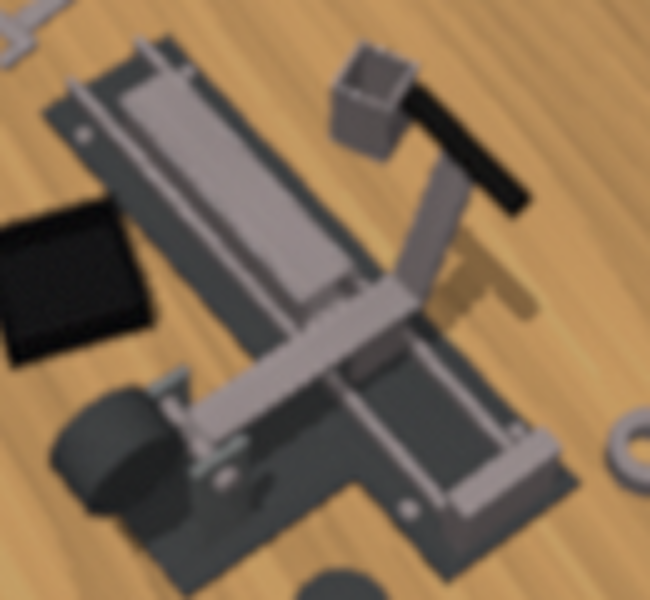

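```bash
python3 - <<'E'
from h import *
T=lambda l:np.array(l,float)/5.6+[190,130]-.4
S=lambda l:np.array(l,float)/5+[200,150]-.4
tube=plane("top",T([(327,395),(660,358),(663,430),(330,466)]),48)
print("tube",tube.round(1).tolist(),np.linalg.norm(tube-np.roll(tube,1,0),axis=1).round(1))
tc=tube.mean(0);print("tube c",tc.round(1))
rails=plane("top",T([(65,413),(733,345),(75,507),(745,438)]),23);print("rails",rails.round(1).tolist())
st=plane("top",T([(52,392),(62,520),(22,392),(32,520)]),60);print("stop",st.round(1).tolist())
tS=plane("scene",S([(122,98),(160,78),(352,272),(302,308)]),48);print("tube scene",tS.round(1).tolist(),tS.mean(0).round(1))
X,e=tri(S([(467,148)])[0],T([(237,508)])[0]);print("crossbar",X.round(1),e)
for y in [((rails[0]-rails[1])),(rails[2]-rails[3]),(tube[0]-tube[1]),tube[3]-tube[2],tS[2]-tS[1],tS[3]-tS[0]]:
    print(np.degrees(np.arctan2(-y[0],y[1])).round(2),np.linalg.norm(y).round(1))
th=np.mean([np.arctan2(-y[0],y[1]) for y in [rails[0]-rails[1],rails[2]-rails[3],tube[0]-tube[1]]])
yh=np.array([-np.sin(th),np.cos(th),0]);xh=np.array([np.cos(th),np.sin(th),0])
mid=rails.mean(0); face=st[:2].mean(0)
O=mid+yh*((face-mid)@yh-100); O[2]=0
print("th",th,"O",O.round(1))
for n,p in (("tube",tc),("tubeS",tS.mean(0)),("cross",X),("face",face)): print(n,((p-O)@xh).round(1),((p-O)@yh).round(1))
E
```

```text
tube [[540.1, 58.2, 48.0], [560.8, -121.9, 48.0], [521.6, -123.0, 48.0], [501.6, 56.3, 48.0]] [ 38.5 181.3  39.2 180.4]
tube c [531.  -32.6  48. ]
rails [[532.7, 203.4, 23.0], [571.7, -165.4, 23.0], [480.8, 196.7, 23.0], [520.1, -171.0, 23.0]]
stop [[539.6, 205.7, 60.0], [470.9, 198.8, 60.0], [539.6, 221.9, 60.0], [470.8, 214.8, 60.0]]
tube scene [[557.9, -120.4, 48.0], [530.7, -121.5, 48.0], [503.9, 56.4, 48.0], [541.2, 62.0, 48.0]] [533.4 -30.9  48. ]
crossbar [466.2  97.6 198.4] [np.float64(1.0361439260820684), np.float64(1.0361439260820993)]
6.04 370.8
6.1 369.8
6.56 181.3
6.37 180.4
8.56 180.0
5.23 183.1
th 0.10879687853030046 O [516.8 102.9   0. ]
tube -0.6 -136.2
tubeS 1.9 -134.8
cross -51.0 0.3
face -0.7 100.0
```

Views agree: track origin ≈ (517, 103), yaw 6.2°, tube centre at track y ≈ -136, crossbar at (-51, 0, 198). I close the gripper, align it with the track and approach.

Request:
play_rows([
  [[0, 0, 0], [0, 0, 0.149], 1],
  [[0.04, -0.045, 0], [0, 0, 0], 1],
  [[0.04, -0.045, 0], [0, 0, 0], 1],
  [[0.04, -0.045, 0], [0, 0, 0], 1],
  [[0.04, -0.045, 0], [0, 0, 0], 1],
  [[0.04, -0.045, 0], [0, 0, 0], 1],
  [[0.04, -0.045, 0], [0, 0, 0], 1],
  [[0.04, -0.045, 0], [0, 0, 0], 1],
])

```text
time: 1.1
tool_pos: [402.3, -228.6, 226.8]
tcp_rot: [-179.5, 0.1, 5.5]
ft_force: [0.7, -0.4, -0.2]
finger_gap: 0.1
```

Request:
play_rows([
  [[0.005, -0.04, 0.005], [0, 0, -0.012], 1],
  [[0.005, -0.045, 0.007], [0, 0, 0], 1],
  [[0.005, -0.045, 0.007], [0, 0, 0], 1],
  [[0.005, -0.045, 0.007], [0, 0, 0], 1],
  [[0.005, -0.045, 0.007], [0, 0, 0], 1],
  [[0.005, -0.045, 0.007], [0, 0, 0], 1],
  [[0.005, -0.045, 0.007], [0, 0, 0], 1],
  [[0, 0, 0], [0, 0, 0], 1],
])

```text
time: 2.1
tool_pos: [401.8, 97.7, 178.7]
tcp_rot: [-179.5, 0.2, 6.6]
ft_force: [-0.7, -0.1, 0.3]
finger_gap: 0.2
```

```bash
cat >> h.py <<'E'
O=np.array([516.8,102.9,0]);th=.108
xh=np.array([np.cos(th),np.sin(th),0]);yh=np.array([-np.sin(th),np.cos(th),0])
def trk(p): p=np.asarray(p)-O; return np.array([p@xh,p@yh,p[2]]).round(1)
E
python3 - <<'E'
from h import *
s=r.sense();print(trk(s["tool_pos"]),s["tcp_rot"].round(1),s["ft_force"].round(1))
cv2.imwrite("pics/s2.png",cv2.resize(eyes.snapshot("scene")[120:280,180:380,::-1],(800,640))[:600])
E
```

```text
[-114.9    7.3  178.7] [-179.5    0.2    6.6] [-0.7 -0.1  0.3]
```

View pics/s2.png

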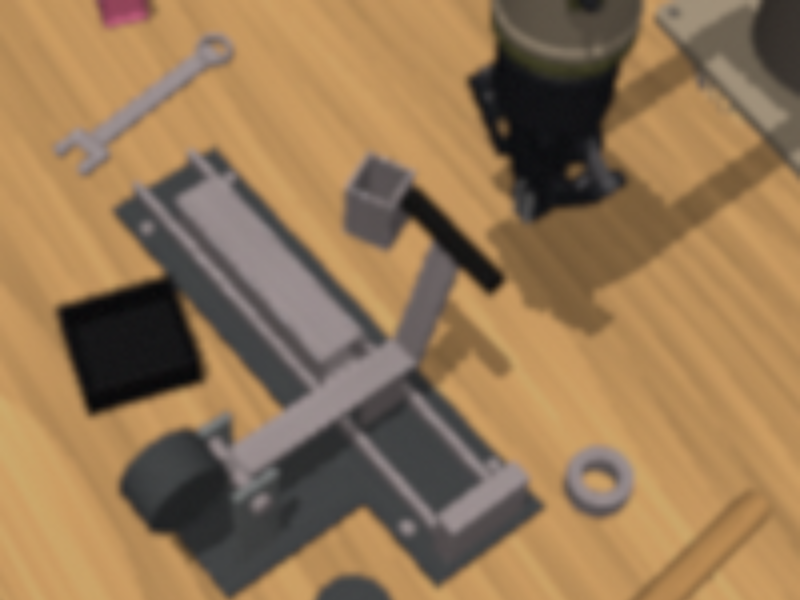

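The scene crop shows the tool in front of the crossbar (at about (450,240)), with nothing between them. I push along the arc.

Request:
play_rows([
  [[0.013, 0.003, 0.004], [0, 0, 0], 1],
  [[0.013, 0.002, 0.003], [0, 0, 0], 1],
  [[0.013, 0.002, 0.002], [0, 0, 0], 1],
  [[0.006, 0, -0.005], [0, 0, 0], 1],
  [[0.007, 0, -0.009], [0, 0, 0], 1],
  [[0.007, 0, -0.009], [0, 0, 0], 1],
  [[0.007, 0, -0.009], [0, 0, 0], 1],
  [[0.008, 0, -0.009], [0, 0, 0], 1],
])

```text
time: 3.15
tool_pos: [474.4, 92.2, 211.1]
tcp_rot: [-179.4, 0.9, 6.2]
ft_force: [-2.2, 1.5, -0.4]
finger_gap: 0.1
```

```bash
python3 - <<'E'
from h import *
s=r.sense();print(trk(s["tool_pos"]),s["tcp_rot"].round(1),s["ft_force"].round(1))
cv2.imwrite("pics/s3.png",cv2.resize(eyes.snapshot("scene")[120:280,180:380,::-1],(800,640))[:600])
E
```

```text
[-43.4  -6.1 211.1] [-179.4    0.9    6.2] [-2.2  1.5 -0.4]
```

View pics/s3.png

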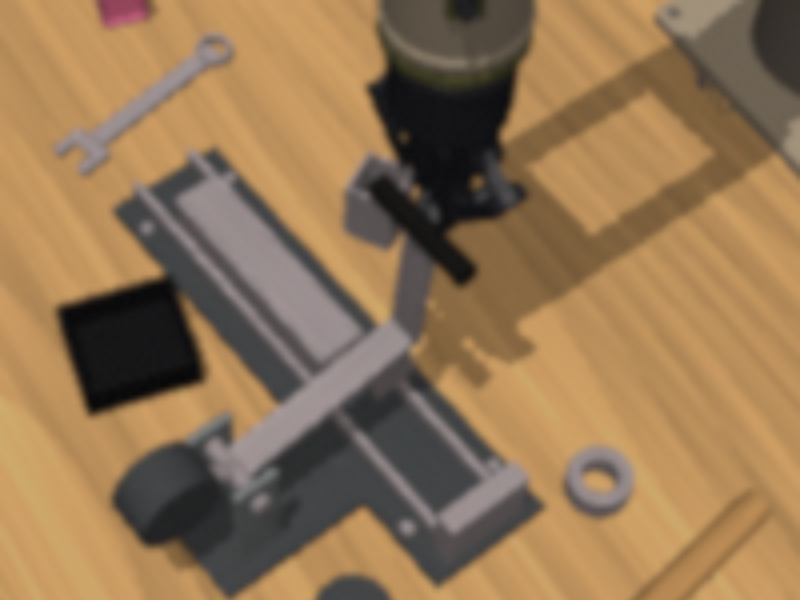

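The gate is rising with the finger against the crossbar, at about 0.2 rad. I continue the arc.

Request:
play_rows([
  [[0.01, -0.001, -0.009], [0, 0, 0], 1],
  [[0.011, -0.001, -0.009], [0, 0, 0], 1],
  [[0.011, -0.001, -0.009], [0, 0, 0], 1],
  [[0.012, -0.001, -0.007], [0, 0, 0], 1],
  [[0.012, 0, -0.007], [0, 0, 0], 1],
  [[0.012, 0, -0.006], [0, 0, 0], 1],
  [[0.013, 0, -0.005], [0, 0, 0], 1],
  [[0.013, 0, -0.004], [0, 0, 0], 1],
])

```text
time: 4.2
tool_pos: [574.8, 101.8, 274.0]
tcp_rot: [-179.8, 0.4, 6.0]
ft_force: [0.6, 0.1, -0.2]
finger_gap: 0.1
```

```bash
python3 - <<'E'
from h import *
s=r.sense();print(trk(s["tool_pos"]),s["tcp_rot"].round(1),s["ft_force"].round(1))
E
```

```text
[ 57.5  -7.4 274. ] [-179.8    0.4    6. ] [ 0.6  0.1 -0.2]
```

Request:
play_rows([
  [[0, 0, 0], [0, 0, 0], 1],
  [[0, 0, 0], [0, 0, 0], 1],
  [[-0.02, 0.02, 0], [0, 0, 0], 1],
  [[-0.04, 0.03, 0], [0, 0, 0], 1],
  [[-0.04, 0.04, 0], [0, 0, 0], 1],
  [[0, 0.05, 0], [0, 0, 0], 1],
  [[0, 0.05, 0], [0, 0, 0], 1],
  [[0, 0.05, 0], [0, 0, 0], 1],
])

```text
time: 5.2
tool_pos: [495.8, -151.4, 272.9]
tcp_rot: [-179.9, 0.3, 6.3]
ft_force: [0.9, 0.8, 0.7]
finger_gap: -0.1
```

```bash
python3 - <<'E'
from h import *
s=r.sense();print(trk(s["tool_pos"]),s["tcp_rot"].round(1),s["ft_force"].round(1))
cv2.imwrite("pics/s4.png",cv2.resize(eyes.snapshot("scene")[120:280,180:380,::-1],(800,640))[:600])
E
```

```text
[ -48.3 -250.5  272.9] [-179.9    0.3    6.3] [0.9 0.8 0.7]
```

View pics/s4.png

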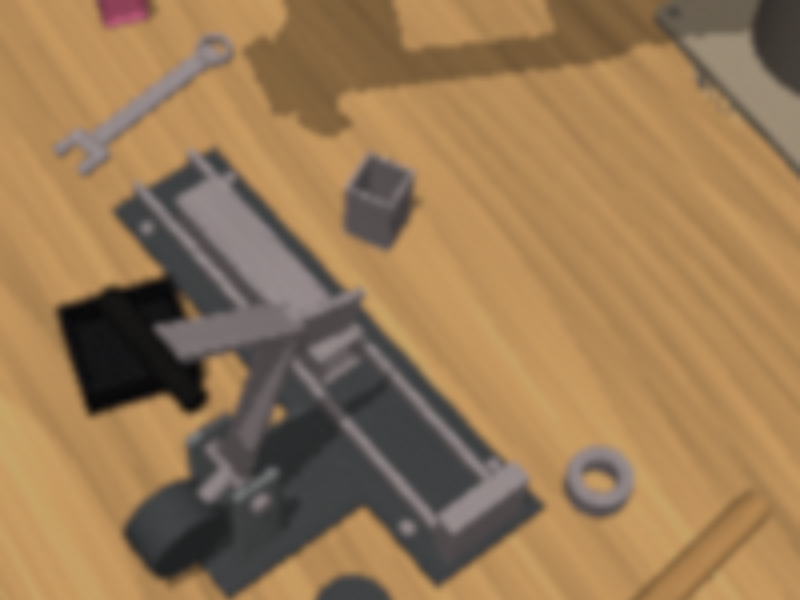

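The gate stands raised by itself: the crossbar is over the tray at about (150,350) and the blade is lifted. Next I go down behind the tube.

Request:
play_rows([
  [[0.02, 0.015, 0.02], [0, 0, 0], 1],
  [[0.015, 0.005, 0.04], [0, 0, 0], 1],
  [[0.008, 0, 0.04], [0, 0, 0], 1],
  [[0.004, 0, 0.04], [0, 0, 0], 1],
  [[0, 0, 0.04], [0, 0, 0], 1],
  [[0, 0, 0.03], [0, 0, 0], 1],
  [[0, 0, 0.012], [0, 0, 0], 1],
  [[0, 0, 0], [0, 0, 0], 1],
])

```text
time: 6.25
tool_pos: [542.5, -176.3, 45.5]
tcp_rot: [179.7, 0.2, 5.8]
ft_force: [0.4, -0.2, -0.0]
finger_gap: 0.0
```

```bash
python3 - <<'E'
from h import *
s=r.sense();print(trk(s["tool_pos"]),s["tcp_rot"].round(1),s["ft_force"].round(1))
E
```

```text
[  -4.5 -280.4   45.5] [179.7   0.2   5.8] [ 0.4 -0.2 -0. ]
```

Request:
play_rows([
  [[0.004, 0, 0.014], [0, 0, -0.006], 1],
  [[0, -0.01, 0.002], [0, 0, 0], 1],
  [[0, -0.01, 0], [0, 0, 0], 1],
  [[0, -0.01, 0], [0, 0, 0], 1],
  [[0, -0.008, 0], [0, 0, 0], 1],
  [[0, -0.008, 0], [0, 0, 0], 1],
  [[0, -0.008, 0], [0, 0, 0], 1],
  [[0, -0.008, 0], [0, 0, 0], 1],
])

```text
time: 7.25
tool_pos: [543.0, -111.7, 32.9]
tcp_rot: [179.5, -0.2, 6.2]
ft_force: [0.7, -1.5, -0.3]
finger_gap: -0.0
```

```bash
python3 - <<'E'
from h import *
s=r.sense();print(trk(s["tool_pos"]),s["tcp_rot"].round(1),s["ft_force"].round(1))
cv2.imwrite("pics/t5.png",cv2.resize(eyes.snapshot("top")[120:240,185:345,::-1],(800,600)))
E
```

```text
[   2.9 -216.2   32.9] [179.5  -0.2   6.2] [ 0.7 -1.5 -0.3]
```

View pics/t5.png

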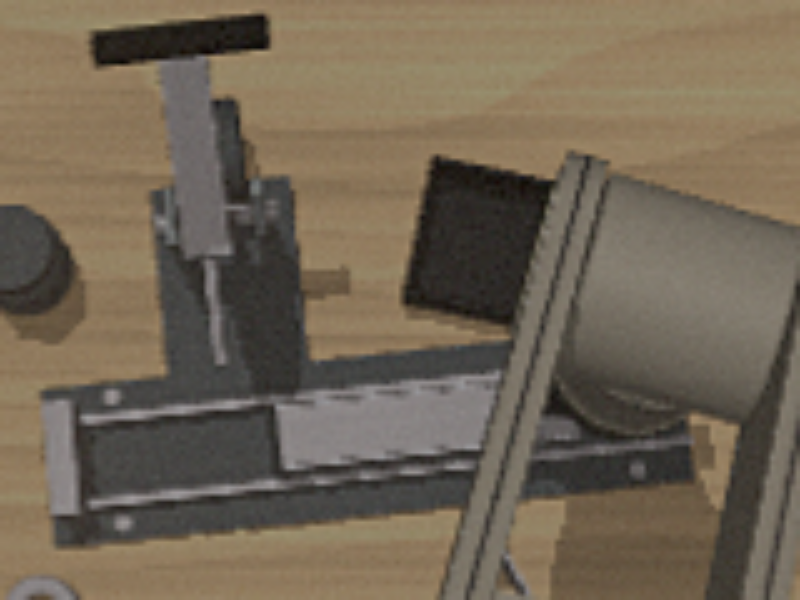

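```bash
python3 - <<'E'
from h import *
uv=np.array([(273,404),(280,474)])/5+[185,120]-.4
for p in plane("top",uv,48): print(trk(p))
c=np.array([(180,39)])/5+[185,120]-.4
print(trk(plane("top",c,290)[0]))
E
```

```text
[ 20.3 -20.4  48. ]
[-22.4 -20.4  48. ]
[178.8   0.9 290. ]
```

The top view puts the tube's front at track y = -20 and the crossbar at (179, 1) for z=290, which is fully raised. So 120 mm remain, and the finger-to-rear-end offset is 16 mm.

Request:
play_rows([
  [[-0.001, -0.012, 0.001], [0.005, 0, 0], 1],
  [[-0.001, -0.013, 0.001], [0, 0, 0], 1],
  [[-0.001, -0.013, 0], [0, 0, 0], 1],
  [[0, -0.013, 0], [0, 0, 0], 1],
  [[0, -0.013, 0], [0, 0, 0], 1],
  [[0, -0.013, 0], [0, 0, 0], 1],
  [[0, -0.011, 0], [0, 0, 0], 1],
  [[0, -0.008, 0], [0, 0, 0], 1],
])

```text
time: 8.3
tool_pos: [531.5, -12.5, 32.7]
tcp_rot: [179.6, -0.5, 6.1]
ft_force: [1.4, -4.3, 1.2]
finger_gap: -0.2
```

```bash
python3 - <<'E'
from h import *
s=r.sense();print(trk(s["tool_pos"]),s["tcp_rot"].round(1),s["ft_force"].round(1))
E
```

```text
[   2.2 -116.3   32.7] [179.6  -0.5   6.1] [ 1.4 -4.3  1.2]
```

About 20 mm remain, so I push slowly until the stop is felt.

Request:
play_rows([
  [[0, -0.005, 0], [0, 0, 0], 1],
  [[0, -0.005, 0], [0, 0, 0], 1],
  [[0, -0.004, 0], [0, 0, 0], 1],
  [[0, -0.003, 0], [0, 0, 0], 1],
])

```text
time: 8.8
tool_pos: [529.8, 5.4, 32.8]
tcp_rot: [179.5, -0.5, 6.1]
ft_force: [0.7, -4.1, 1.6]
finger_gap: -0.1
```

```bash
python3 - <<'E'
from h import *
s=r.sense();print(trk(s["tool_pos"]),s["tcp_rot"].round(1),s["ft_force"].round(1))
E
```

```text
[  2.4 -98.4  32.8] [179.5  -0.5   6.1] [ 0.7 -4.1  1.6]
```

Request:
play_rows([
  [[0, -0.002, 0], [0, 0, 0], 1],
  [[0, -0.002, 0], [0, 0, 0], 1],
])

```text
time: 9.05
tool_pos: [529.4, 9.4, 32.8]
tcp_rot: [179.5, -0.5, 6.1]
ft_force: [1.2, -4.4, 2.5]
finger_gap: 0.2
```

Request:
play_rows([
  [[0, -0.002, 0], [0, 0, 0], 1],
  [[0, -0.002, 0], [0, 0, 0], 1],
])

```text
time: 9.3
tool_pos: [529.2, 10.8, 32.8]
tcp_rot: [179.3, -0.5, 6.1]
ft_force: [0.5, -17.1, 1.1]
finger_gap: 0.0
```

The force jumped from 4 to 17 N, so the tube is on the stop. I back off, rise clear and look.

Request:
play_rows([
  [[0, 0, 0], [0, 0, 0], 1],
  [[0, 0.01, 0], [0, 0, 0], 1],
  [[0, 0.03, 0], [0, 0, 0], 1],
  [[0, 0.04, -0.02], [0, 0, 0], 1],
  [[-0.02, 0.05, -0.04], [0, 0, 0], 1],
  [[-0.03, 0.05, -0.04], [0, 0, 0], 1],
  [[-0.03, 0.05, -0.04], [0, 0, 0], 1],
  [[-0.02, 0.04, -0.04], [0, 0, 0], 1],
])

```text
time: 10.3
tool_pos: [459.1, -253.6, 200.4]
tcp_rot: [179.9, 0.1, 6.5]
ft_force: [1.0, -0.9, -0.5]
finger_gap: -0.3
```

Request:
play_rows([
  [[0, 0.02, 0], [0, 0, 0], 1],
  [[0, 0, 0], [0, 0, 0], 1],
  [[0, 0, 0], [0, 0, 0], 1],
])

```text
time: 10.68
tool_pos: [461.4, -276.4, 202.2]
tcp_rot: [179.9, -0.1, 6.3]
ft_force: [-0.3, 0.3, 0.0]
finger_gap: 0.1
```

```bash
python3 - <<'E'
from h import *
s=r.sense();print(trk(s["tool_pos"]),s["ft_force"].round(1),abs(s["qd"]).max())
t=eyes.snapshot("top")[:,:,::-1];cv2.imwrite("pics/t6n.png",t)
cv2.imwrite("pics/t6.png",cv2.resize(t[120:240,185:345],(800,600)))
E
```

```text
[ -95.9 -371.1  202.2] [-0.3  0.3  0. ] 0.7538207501060596
```

View pics/t6.png

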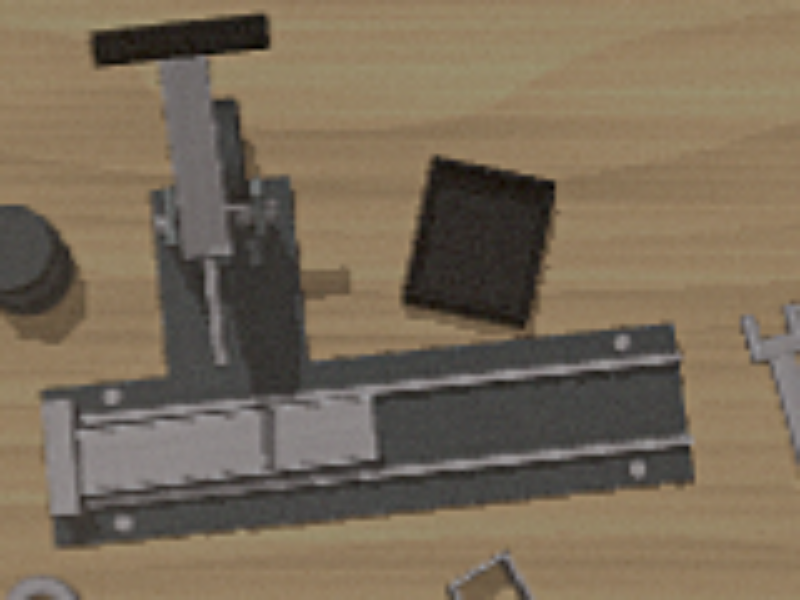

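```bash
python3 - <<'E'
from h import *
uv=np.array([(375,393),(379,463),(77,430),(80,494)])/5+[185,120]-.4
for p in plane("top",uv,48): print(trk(p))
print(trk(plane("top",np.array([(180,39)])/5+[185,120]-.4,290)[0]))
print(r.hand_in())
E
```

```text
[ 20.6 -82.5  48. ]
[-22.  -80.4  48. ]
[16.9 99.4 48. ]
[-22.  100.9  48. ]
[178.8   0.9 290. ]
the job is handed in; nothing more can be done
None
```

I raised the gate and pushed the tube up against the end stop, then handed the job in at about 10.7 s of the allowed 51 s. The hand-in gives no verdict.

- **Gate:** I pushed the crossbar along its arc with the closed fingers, and the gate then went to its upper stop by itself. In the last top view the crossbar was at track x ≈ 179 mm (177 expected when fully raised), the same place as in the check before the long push.
- **Tube:** I pushed its rear end until the force on the tool rose from about 4 N to 17 N at the stop. The last picture puts the front at track y ≈ 100 mm and the rear at ≈ -81 mm, against 100 and -80 expected. The tube lies in the channel, within about 1 mm of its middle line.
- **Robot and bystanders:** the arm had backed clear, with about zero force on the tool. Nothing looked moved in the pictures, but I did not measure the bystanders' positions.

No check failed or disagreed beyond 1–3 mm, which is about what the camera calibration allows.

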